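# Fit the drip panel in the draining stand and click the spout round to the dish

## Task

Fit the drip panel in the draining stand: tilt it so that one end goes down through the opening and under the rail, then lower the other end and lay it gently flat on the ledges, midway between the two ends so that each is tucked under its rail, and let go. Then turn the stand one click (it has a peg for that), so that the spout clicks into place over the round steel dish. Leave the dish and everything else on the counter where it is.

Things in the scene. Friction and masses are not known exactly. Their poses are not given: they have to be found in the camera images.
- panel_mid (a point): Drip panel: loose birch plate 180 mm long (x), 120 wide (y), 10 thick, 0.15 to 0.3 kg, an upright tab on its middle; at the start it lies flat on the counter, tab up. This point is the middle of the plate, half-way through its thickness; z is the plate's normal, on the tab's side. Same either way round.
- tab (a point): Upright tab of the drip panel, by which it is held: a flat board 12 mm thick (along the panel's x), 60 wide (along its y), 72 mm tall above the plate's top face. This point is on its centre plane, 50 mm above the plate's top face (55 mm above panel_mid, 22 mm below the tab's top edge). Axes as panel_mid.
- well (a point): Draining stand: open-topped birch box 240 mm long (x), 160 wide (y) on a round turntable 250 mm across. Point: middle of the box at the height of the ledges' top faces, 56 mm above the counter; turns with the box; x towards the spout, z up. Inside 216 mm long, 136 wide; side walls 12 thick, up to 72 mm above this point. With the panel home, panel_mid is 5 mm above this point, within 8 mm of it along x.
- rail (a point): Middle of the top face of the thick rail at the spout end, 100 mm along x from well and 74 above it; the other end is alike. Each rail is 48 mm deep, its underside 26 mm above the ledge, and reaches to 80 mm from the middle (opening 160 mm, less than the panel; a panel midway is covered 10 mm at each end). Ledges reach from the end walls to 60 mm from the middle. Either end may go in first.
- peg (a point): Turning peg: round wooden peg 16 mm across, upright on the rail at the end away from the spout, 100 mm along -x and 64 mm along -y of the box from the turntable's axis; turns with the box. It stands 52 mm above the rail's top; this point is on its axis, 30 mm above the rail's top and 22 mm below the peg's top (160 mm above the counter).
- turntable (a joint): Turn of the stand about the upright axis through well, rad, counter-clockwise from above positive, 0 at the start (within 0.03). Spring clicks at -0.785, 0 and +0.785; stops at -0.9 and 0.9. Leaving a click takes about 0.6 N m (5 N at the peg); past half-way it pulls itself to the next click and settles within 0.04 of it.
- spout_tip (a point): Steel drain spout at the box's +x end, 34 mm wide, sticking out 75 mm from the end wall, 31 to 50 mm above the counter. This point is 190 mm from the turntable's axis, 5 mm from the spout's end. The spout passes above the dish and the tray.
- dish_mid (a point): Round steel dish, 84 mm across, 22 high, loose on the counter, one click left or right of the spout, about 190 mm from the turntable's axis. This point is its centre, half-way up. A low square-cornered wooden tray (85 by 70 by 20 mm) stands at the like place on the other side and is not wanted.
- soap_tray: Bystander, to be left alone: low square-cornered wooden tray. Origin at the centre of its underside.
- cup: Bystander, to be left alone: steel toddler cup, 72 mm across, 75 mm tall. Origin at the centre of its underside.
- spoon: Bystander, to be left alone: orange silicone spoon, 150 mm long. Origin at the centre of its underside; x along its length.
- jar: Bystander, to be left alone: glass jar, 70 mm across, 100 mm tall. Origin at the centre of its underside.
- mug: Bystander, to be left alone: white mug, 80 mm across, 90 mm tall. Origin at the centre of its underside.
- snack_bowl: Bystander, to be left alone: blue ceramic bowl, 120 mm across, 45 mm high. Origin at the centre of its underside.
Not all that is in view belongs to the job. Leave any green look-alike of the part that bears panel_mid alone. There is more than one size of the part that bears dish_mid; the job needs the larger.

How it is judged:
On the way, in this order (a step that is already met when the one before it is completed fails the run):
1. the panel, tilted by more than 17 degrees, has one end down through the opening of the box (angle between panel_mid's own z axis and vertical above 0.3 rad and z of panel_mid in the frame of well below 0.095 m and x of panel_mid in the frame of well between -0.06 and 0.06 m and y of panel_mid in the frame of well between -0.03 and 0.03 m), for 0.05 s.
2. the panel lies flat on both ledges, both ends under the rails, let go, before the stand is turned (x of panel_mid in the frame of well between -0.008 and 0.008 m and y of panel_mid in the frame of well between -0.012 and 0.012 m and z of panel_mid in the frame of well between -0.009 and 0.009 m and angle between panel_mid's own z axis and vertical below 0.05 rad and angle between the x axis of panel_mid and the x axis of well, either way round below 0.12 rad and contact force between the fingers and panel below 0.1 N and value of joint turntable between -0.2 and 0.2 rad), for 0.2 s.
At the end, for the whole second after the job is handed in: Panel flat on the ledges (within 3 degrees, middle at most 9 mm above them), within 8 mm of midway along the box so both ends are under the rails, released, at rest; turntable at rest within 0.1 rad of the click by the dish, spout_tip within 30 mm of the dish centre seen from above (x of panel_mid in the frame of well between -0.008 and 0.008 m and y of panel_mid in the frame of well between -0.012 and 0.012 m and z of panel_mid in the frame of well between -0.009 and 0.009 m and angle between panel_mid's own z axis and vertical below 0.05 rad and angle between the x axis of panel_mid and the x axis of well, either way round below 0.12 rad and horizontal distance between spout_tip and dish_mid below 0.03 m and (value of joint turntable between 0.685 and 0.885 rad or value of joint turntable between -0.885 and -0.685 rad) and velocity of joint turntable between -0.05 and 0.05 rad/s and linear speed of panel below 0.02 m/s and contact force between the fingers and panel below 0.1 N); the robot touches nothing.
It fails at once if a bystander is shifted more than 25 mm (distance of any of soap_tray, cup, spoon, jar, mug, snack_bowl from where it was at the start of the episode above 0.025 m).
It fails at once if the dish is shifted more than 20 mm (distance of dish_mid from where it was at the start of the episode above 0.02 m).
It fails at once if the panel is dropped (falls freely faster than 0.6 m/s) (linear speed of panel above 0.6 m/s and contact force between anything else and panel below 0.05 N).
It also fails if it takes over 61 s, if anything falls off the work surface, if the arm or the gripper's body presses on something with over 40 N, if the wrist force passes 120 N, or if a joint passes its speed limit or range.

## Robot

A 6-joint arm with a two-finger parallel gripper is mounted at the origin on the work surface. World frame = base frame: x ahead of the robot, y to its left, z up, the work surface at z = 0. Lengths are in m, angles in rad, forces in N, time in s.
With the tool pointing down it reaches from about 0.35 to 0.975 m from the base axis. Payload 4.9 kg.
Tool frame: the origin (TCP) lies at the very end of the fingers, on their centre line; the grasp point (between the pads) lies 19 mm behind it; z points along the fingers, y is the line along which they close (so a half turn about z gives the same grasp; the last joint's range is limited). The gripper opens to 85 mm and grips with 20 to 120 N. Pads are 22 mm wide; open, the fingers measure 114 mm over their backs; the gripper's body (76 mm by 85 mm) begins 54 mm behind the grasp point. The pads swing forward as they close: fully open they stand 13 mm farther back than shut.
Start: joints at [1.124, 0.053, 1.613, -0, 1.476, -0.119], TCP at [0.201, 0.592, 0.231] pointing down, gripper open.
Joint ranges: [-3.01, 3.01], [-1.01, 2.22], [0.06, 2.58], [-1.02, 4.17], [0.09, 2.62], [-3.14, 3.14]. Speed limits (rad/s): [2.57, 2.57, 3.14, 3.14, 3.14, 3.14].

## Interface

Orientations are given as a rotation vector (axis times angle).
In Python, from station import * gives the robot as it stands.
- The arm moves only by the shell command python3 -m crank 'ROWS' [OPENING] [FORCE]. ROWS is JSON, a list of rows, each an object with "offset": the shift along the tool's x, y, z in m, a list of three; "twist": the turn, a rotation vector about the tool's x, y, z in degrees, a list of three. In form: [{"offset": [x, y, z], "twist": [rx, ry, rz]}, ...]. A call has 1 to 20 rows; each row is the pose to reach, as a shift and turn from the pose commanded when the call began, along the tool's axes at that moment; what a row does not reach only later rows make up. A row lasts 1/8 s, in which the tool goes at most 62.5 mm and 10.7 degrees, less where a joint would pass 70% of its speed; a pose out of reach is approached as far as the arm can. A call with a gripper value outside its range is refused whole. OPENING is the opening, from 0 (shut) to 1 (fully open), set as the call begins (- or left out, the last holds). The fingers move at their own pace and stop on an object; FORCE is the grip in N (left out, the last holds). Time passes only in rows, so rows that repeat a pose let the fingers close. It gives the time, the measured TCP pose, the force, the opening and the grip force at its end, in the units of the state.
- get_obs(): the state, without advancing time (a new reading comes with each control period).
- get_image(name): name is "side" or "top"; returns the picture (420x560x3 uint8, red, green, blue); there is no depth.
- get_calibration(name): a dict with "intrinsics" (3x3 intrinsics, pixels), "world_from_camera" (4x4, takes a point from camera to world coordinates). Camera axes: x right, y up, looking along -z (the intrinsics and any distortion apply to the point x, -y, -z); pixel columns grow to the right and rows downward; lengths in m; the calibration is good to about 2 mm. A picture is of the moment at which its call begins. get_calibration takes no time and is no camera call.
- finish_job(): hands the job in; it is judged then, once.
Trained networks look in the newest picture that a camera, given by its name, has taken for a name from the list of things; names that differ only in an ending like _2 or _b are one class to them, and where a whole thing is asked for, a point or a joint stands for the part that bears it (a point fixed in the world has none). Each returns a list of dicts, best first, with "confidence" (0 to 1); they miss things now and then, are a little off and sometimes report something else, mostly with a low value. They report only what shows in the picture. A call takes as long as a camera call. They do not tell look-alikes from the thing itself.
- cut_out(query, camera): "region" (420x560 bool, what is visible of it) and "rect" ([centre column, centre row, width, height] in pixels, round what is visible of it).
The state is a dict: "t": time; "q": joint angles; "dq": joint speeds; "effort": joint torques, N m; "tool_pos": TCP position; "tool_rot": TCP orientation; "contact_force": force on the tool from outside, world axes, zero at the start; "wrist_torque": the same for the moment, N m; "opening": finger opening in m; "grip_force": force on a finger pad.
Only numpy, scipy, OpenCV 4.12 (cv2) and the standard library are available. Lean on these libraries where they do the work, as an engineer would, in place of code of your own. Each camera call takes 0.05 s, during which the arm holds its last target. There are 200 camera calls.

## Working session

There is one attempt and no reset: what is moved stays moved. The work goes in short steps, Python scripts to look and compute and a shell command to move; the robot and the scene stay as the last step left them, time stands still between calls to the robot, and variables do not carry over. Pictures are saved under pics/ and viewed, at most 10 in all, crops included, and the job is handed in when it is done.

```bash
mkdir -p pics; cat > h.py <<'E'
from station import *
import numpy as np, cv2
from scipy.spatial.transform import Rotation as R
def ray(cam,u,v):
    c=get_calibration(cam);K=np.array(c["intrinsics"]);T=np.array(c["world_from_camera"])
    d=np.linalg.inv(K)@[u,v,1];d=T[:3,:3]@[d[0],-d[1],-d[2]]
    return T[:3,3],d
def atz(cam,u,v,z):
    o,d=ray(cam,u,v);return o+d*(z-o[2])/d[2]
def proj(cam,p):
    c=get_calibration(cam);K=np.array(c["intrinsics"]);T=np.array(c["world_from_camera"])
    q=T[:3,:3].T@(np.array(p)-T[:3,3]);q=K@[q[0],-q[1],-q[2]];return q[:2]/q[2]
E
python3 - <<'E'
from h import *
for c in("top","side"):
    im=get_image(c);cv2.imwrite(f"pics/{c}0.png",im[:,:,::-1])
    k=get_calibration(c);print(c,{a for a in k},np.round(k["world_from_camera"],3).tolist(),np.round(k["intrinsics"],1).tolist())
    for q in("panel_mid","tab","well","peg","spout_tip","dish_mid","soap_tray"):
        try:
            for r in cut_out(q,c)[:3]:print(q,round(r["confidence"],2),np.round(r["rect"]).tolist())
        except Exception as e:print(q,e)
o=get_obs();print(o)
E
```

```text
top {'world_from_camera', 'intrinsics'} [[-0.02, 0.981, -0.194, 0.234], [-1.0, -0.02, 0.002, -0.006], [-0.001, 0.194, 0.981, 1.466], [0.0, 0.0, 0.0, 1.0]] [[501.7, 0.0, 283.3], [0.0, 501.7, 202.8], [0.0, 0.0, 1.0]]
panel_mid 0.82 [386.0, 224.0, 58.0, 71.0]
panel_mid 0.72 [380.0, 308.0, 69.0, 71.0]
tab 0.79 [385.0, 223.0, 53.0, 68.0]
tab 0.76 [379.0, 311.0, 68.0, 74.0]
well 0.61 [249.0, 165.0, 84.0, 108.0]
peg 0.61 [250.0, 164.0, 85.0, 103.0]
spout_tip 0.72 [250.0, 165.0, 81.0, 109.0]
dish_mid 0.59 [206.0, 135.0, 28.0, 25.0]
dish_mid 0.5 [169.0, 154.0, 22.0, 17.0]
soap_tray 0.71 [292.0, 130.0, 33.0, 36.0]
side {'world_from_camera', 'intrinsics'} [[0.871, 0.324, -0.37, -0.011], [-0.492, 0.578, -0.651, -0.927], [0.003, 0.749, 0.663, 1.026], [0.0, 0.0, 0.0, 1.0]] [[465.8, 0.0, 278.3], [0.0, 465.8, 209.3], [0.0, 0.0, 1.0]]
panel_mid 0.97 [229.0, 338.0, 72.0, 68.0]
panel_mid 0.63 [318.0, 304.0, 75.0, 55.0]
tab 0.89 [227.0, 338.0, 70.0, 75.0]
tab 0.84 [320.0, 305.0, 71.0, 48.0]
well 0.56 [292.0, 188.0, 92.0, 75.0]
peg 0.6 [292.0, 188.0, 94.0, 73.0]
spout_tip 0.79 [293.0, 188.0, 99.0, 77.0]
dish_mid 0.67 [275.0, 160.0, 15.0, 10.0]
soap_tray 0.72 [348.0, 211.0, 23.0, 18.0]
{'t': 0.8, 'q': array([ 1.12401721e+00,  5.26615438e-02,  1.61287934e+00,  7.09800837e-06,
        1.47599173e+00, -1.19033738e-01]), 'dq': array([ 0.00049201,  0.00039565, -0.00051838, -0.00086142,  0.00039468,
       -0.00050461]), 'effort': array([-1.34859529e-03, -3.93652260e+01, -3.70436096e+01, -1.46271946e-04,
        3.65649612e-04,  9.72128362e-06]), 'tool_pos': array([0.20120786, 0.5917191 , 0.23133979]), 'tool_rot': array([5.12519558e-01, 3.09949438e+00, 9.36584256e-05]), 'contact_force': array([-0.3288375 , -0.41988012, -0.05040821]), 'wrist_torque': array([-0.00075111,  0.03716253,  0.00544517]), 'grip_force': 0.0, 'opening': 0.08540362489132282}
```

View pics/top0.png

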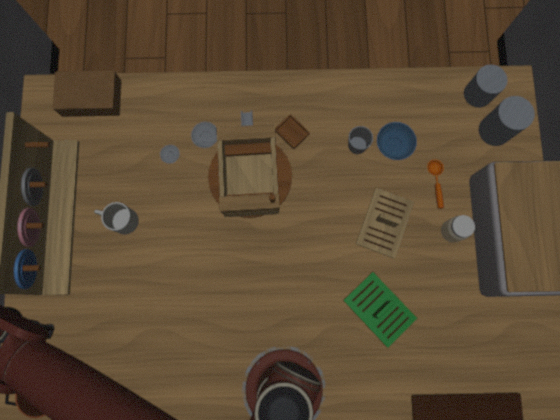

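View pics/side0.png

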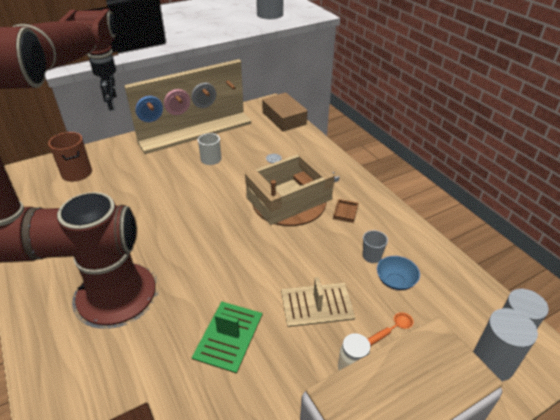

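The pictures show the birch panel at about (386,223) in the top view, the green look-alike at (380,308), and the box at (249,173). The spout points up at (247,118) and the peg is at (272,198). The large dish is at (204,135), on +y, so the stand turns +0.785. Next I'll look at enlarged crops.

```bash
python3 - <<'E'
from h import *
im=get_image("top")[:,:,::-1]; 
a=cv2.resize(im[105:225,150:310],None,fx=5,fy=5,interpolation=cv2.INTER_CUBIC)
b=cv2.resize(im[170:275,340:430],None,fx=5.6,fy=5.6,interpolation=cv2.INTER_CUBIC)
f=lambda x:cv2.convertScaleAbs(x,alpha=1.7,beta=10)
cv2.imwrite("pics/box1.png",f(a));cv2.imwrite("pics/pan1.png",f(b));print(a.shape,b.shape)
for c,q in(("top","panel_mid"),("side","panel_mid"),("top","well"),("top","dish_mid")):
    get_image(c)
    for r in cut_out(q,c)[:2]:
        m=r["region"].astype(np.uint8);cn=max(cv2.findContours(m,0,1)[0],key=cv2.contourArea)
        print(c,q,[np.round(x,1) for x in cv2.minAreaRect(cn)],[np.round(atz(c,*p,0.01 if q!="well" else .128),3).tolist() for p in cv2.boxPoints(cv2.minAreaRect(cn))])
E
```

```text
(600, 800, 3) (588, 504, 3)
top panel_mid [array([385. , 222.5]), array([43. , 61.7]), np.float64(19.5)] [[0.395, -0.215, 0.01], [0.567, -0.284, 0.01], [0.521, -0.402, 0.01], [0.351, -0.33, 0.01]]
top panel_mid [array([380. , 308.5]), array([65.8, 43.1]), np.float64(45.0)] [[0.235, -0.17, 0.01], [0.32, -0.262, 0.01], [0.186, -0.386, 0.01], [0.105, -0.295, 0.01]]
side panel_mid [array([227. , 335.7]), array([49.1, 71.3]), np.float64(24.1)] [[0.103, -0.298, 0.01], [0.245, -0.151, 0.01], [0.321, -0.27, 0.01], [0.175, -0.398, 0.01]]
side panel_mid [array([317. , 300.9]), array([45.8, 69.4]), np.float64(83.8)] [[0.41, -0.198, 0.01], [0.595, -0.271, 0.01], [0.515, -0.403, 0.01], [0.347, -0.334, 0.01]]
top well [array([249.5, 164. ]), array([106.,  83.]), np.float64(90.0)] [[0.767, 0.198, 0.128], [0.762, -0.037, 0.128], [0.459, -0.03, 0.128], [0.464, 0.195, 0.128]]
top dish_mid [array([204. , 134.5]), array([25., 24.]), np.float64(90.0)] [[0.779, 0.264, 0.01], [0.778, 0.191, 0.01], [0.698, 0.19, 0.01], [0.7, 0.263, 0.01]]
top dish_mid [array([170. , 153.5]), array([17.7, 17.7]), np.float64(45.0)] [[0.681, 0.367, 0.01], [0.72, 0.33, 0.01], [0.68, 0.291, 0.01], [0.641, 0.328, 0.01]]
```

View pics/box1.png

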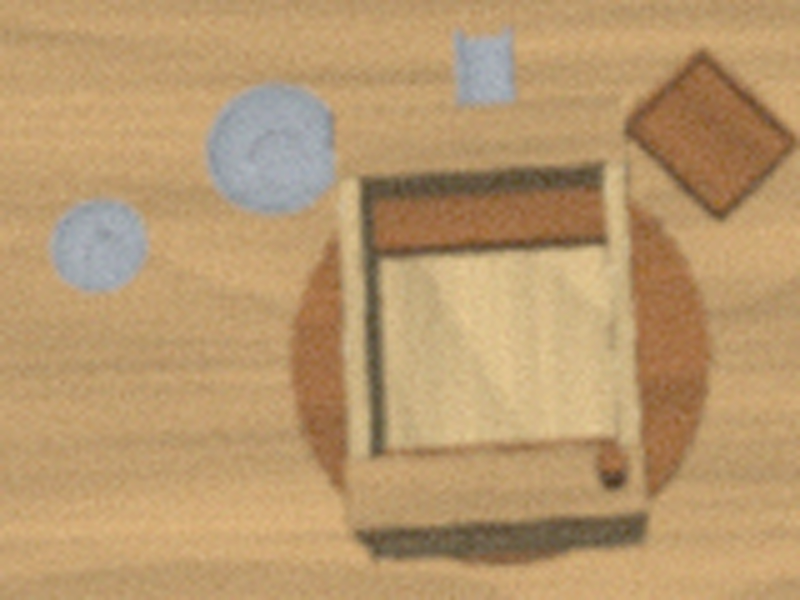

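View pics/pan1.png

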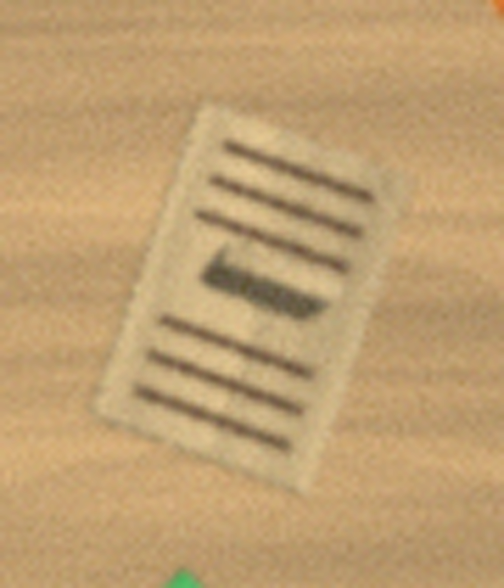

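The crops show the near rail's inner edge at about y=450 and the far rail's at about y=170, with the wall edges at x=345 and x=630. The panel corners are clear. Next I'll fit poses from these points.

```bash
cat > fit.py <<'E'
from h import *
from scipy.optimize import least_squares
def fit(pts,cam,x0,sc,off):
    P=np.array([p[:3] for p in pts]);U=(np.array([p[3:] for p in pts])+.5)/sc-.5+np.array(off)
    def w(x):return np.c_[R.from_euler('z',x[2]).apply(P*[1,1,0])[:,:2]+x[:2],P[:,2]]
    r=least_squares(lambda x:(np.array([proj(cam,q) for q in w(x)])-U).ravel(),x0)
    return r.x,np.round(r.fun.reshape(-1,2),1)
E
python3 - <<'E'
from fit import *
box=[(-.08,.068,.13,372,455),(-.08,-.068,.13,612,441),(.08,.068,.13,362,180),(.08,-.068,.13,605,163),(-.12,.08,.13,352,530),(-.12,-.08,.13,647,514),(-.1,-.064,.182,611,447)]
x,r=fit(box,"top",[.6,.07,0],5,(150,105));print(x,r.tolist())
b=x
pan=[(.09,.06,.01,205,103),(.09,-.06,.01,412,180),(-.09,-.06,.01,303,492),(-.09,.06,.01,97,410),(0,.03,.082,205,262),(0,-.03,.082,328,303)]
y,r=fit(pan[:4],"top",[.46,-.31,-.35],5.6,(340,170));print(y,r.tolist())
T=R.from_euler('z',y[2])
for s in(.03,-.03):
  print("tab top",(proj("top",T.apply([0,s,0])*[1,1,0]+[y[0],y[1],.082])-[339.5,169.5])*5.6)
im=get_image("side")[:,:,::-1].copy()
im=cv2.resize(im[140:340,210:380],None,fx=3,fy=3)
def dot(p,c=(0,0,255)):
    u=((proj("side",p)-[210,140]+.5)*3).astype(int);cv2.circle(im,tuple(int(k) for k in u),2,c,-1)
B=R.from_euler('z',b[2])
for p in box: dot(B.apply([p[0],p[1],0])*[1,1,0]+[b[0],b[1],p[2]])
for p in pan: dot(T.apply([p[0],p[1],0])*[1,1,0]+[y[0],y[1],p[2]])
d=atz("top",204.2,134.2,.022);print("dish",d, "spout at +.785",b[:2]+.19*np.array([np.cos(b[2]+.785),np.sin(b[2]+.785)]))
cv2.imwrite("pics/chk.png",im)
E
```

```text
[0.60398767 0.08774012 0.04191687] [[-0.4, 0.1], [1.5, -0.1], [-0.6, -1.0], [-0.4, -0.5], [-0.2, -0.2], [-0.2, -0.6], [0.2, 2.0]]
[ 0.45825853 -0.30738456 -0.39049044] [[-0.4, -0.9], [1.0, -0.4], [0.8, 0.8], [-1.4, 0.4]]
tab top [226.68155056 250.78454275]
tab top [340.58967432 293.76543596]
dish [0.73530363 0.2244497  0.022     ] spout at +.785 [0.73264573 0.22755108]
```

View pics/chk.png

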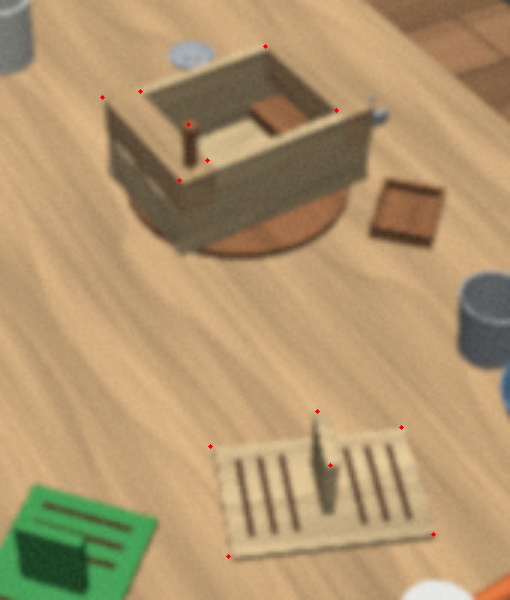

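In the side overlay the fitted points fall within about 1 px of the box and panel. The fits agree, and the dish sits where a +0.785 turn puts the spout. Now I'll compute the moves.

```bash
cat >> fit.py <<'E'
def R0(psi,th=0):
    c,s=np.cos(psi),np.sin(psi)
    return R.from_matrix(np.array([[-s,c,0],[c,s,0],[0,0,-1]]).T.reshape(3,3).T if 0 else np.column_stack([[-s,c,0],[c,s,0],[0,0,-1]]))*R.from_rotvec([th,0,0])
def rel(poses,base=None):
    o=get_obs();p0,r0=(o["tool_pos"],R.from_rotvec(o["tool_rot"])) if base is None else base
    for p,r in poses:
        print(np.round(r0.inv().apply(np.array(p)-p0),4).tolist(),np.round((r0.inv()*r).as_rotvec(degrees=True),1).tolist())
E
python3 - <<'E'
from fit import *
P=[(.09,.06,.01),(.09,-.06,.01),(-.09,-.06,.01),(-.09,.06,.01)]
t=(np.array([(205,103),(412,180),(303,492),(97,410)])+.5)/5.6-.5+[340,170]
s=(np.array([(218,448),(232,556),(435,531),(400,430)])+.5)/3-.5+[210,140]
# side order matched by nearest
def w(x):return R.from_euler('z',x[2]).apply(np.array(P)*[1,1,0])+[x[0],x[1],.01]
def f(x,both=1):
    q=w(x);a=(np.array([proj("top",k) for k in q])-t).ravel()
    b=np.array([proj("side",k) for k in q]);b=[min((s-k),key=np.linalg.norm) for k in b]
    return np.r_[a,np.ravel(b)*both]
r=least_squares(f,[.458,-.307,-.39]);print(r.x,np.round(r.fun,1))
x=r.x
rel([([.45,.18,.30],R0(.3)),([x[0],x[1],.2],R0(x[2])),([x[0],x[1],.041],R0(x[2]))])
E
```

```text
[ 0.45961485 -0.30828354 -0.38497311] [-0.3 -1.3  1.1 -1.   1.3  0.2 -1.   0.1 -0.9  0.9  0.  -1.   0.7 -0.1
  2.2  0.5]
[-0.3681, -0.3097, -0.0687] [-0.0, -0.0, 54.0]
[-0.5344, -0.7689, 0.0313] [-0.0, -0.0, 93.3]
[-0.5344, -0.7689, 0.1903] [-0.0, -0.0, 93.3]
```

```bash
python3 -m crank '[{"offset":[-0.06,-0.04,-0.0687],"twist":[0,0,6]},{"offset":[-0.1,-0.08,-0.0687],"twist":[0,0,12]},{"offset":[-0.15,-0.12,-0.0687],"twist":[0,0,20]},{"offset":[-0.2,-0.16,-0.0687],"twist":[0,0,28]},{"offset":[-0.25,-0.2,-0.0687],"twist":[0,0,36]},{"offset":[-0.3,-0.25,-0.0687],"twist":[0,0,44]},{"offset":[-0.34,-0.29,-0.0687],"twist":[0,0,50]},{"offset":[-0.37,-0.33,-0.0687],"twist":[0,0,54]},{"offset":[-0.4,-0.38,-0.06],"twist":[0,0,60]},{"offset":[-0.42,-0.43,-0.05],"twist":[0,0,66]},{"offset":[-0.44,-0.48,-0.04],"twist":[0,0,72]},{"offset":[-0.46,-0.53,-0.02],"twist":[0,0,78]},{"offset":[-0.48,-0.58,0],"twist":[0,0,84]},{"offset":[-0.5,-0.63,0.01],"twist":[0,0,89]},{"offset":[-0.515,-0.68,0.02],"twist":[0,0,93.3]},{"offset":[-0.525,-0.73,0.03],"twist":[0,0,93.3]},{"offset":[-0.5344,-0.7689,0.0313],"twist":[0,0,93.3]},{"offset":[-0.5344,-0.7689,0.0313],"twist":[0,0,93.3]},{"offset":[-0.5344,-0.7689,0.0313],"twist":[0,0,93.3]},{"offset":[-0.5344,-0.7689,0.0313],"twist":[0,0,93.3]}]' 1
python3 - <<'E'
from fit import *
print(get_obs()["q"]);rel([([.4596,-.3083,.041],R0(-.385))])
E
```

```text
t: 3.8
tool_pos: [0.4599, -0.3073, 0.2002]
tool_rot: [2.604, 1.757, 0.0]
contact_force: [1.3, -0.0, -0.8]
opening: 0.0856
grip_force: 0.0
[-7.23654466e-01 -9.79013237e-02  1.81347314e+00  2.18696120e-04
  1.42583831e+00 -3.39697037e-01]
[-0.0011, 0.0001, 0.1592] [0.0, -0.0, 0.1]
```

```bash
python3 -m crank '[{"offset":[0,0,0.05],"twist":[0,0,0]},{"offset":[0,0,0.1],"twist":[0,0,0]},{"offset":[0,0,0.14],"twist":[0,0,0]},{"offset":[0,0,0.159],"twist":[0,0,0]},{"offset":[0,0,0.159],"twist":[0,0,0]}]' 1
python3 -m crank '[{"offset":[0,0,0],"twist":[0,0,0]},{"offset":[0,0,0],"twist":[0,0,0]},{"offset":[0,0,0],"twist":[0,0,0]},{"offset":[0,0,0],"twist":[0,0,0]},{"offset":[0,0,0],"twist":[0,0,0]},{"offset":[0,0,0],"twist":[0,0,0]},{"offset":[0,0,0],"twist":[0,0,0]},{"offset":[0,0,0],"twist":[0,0,0]}]' 0 60
```

```text
t: 4.42
tool_pos: [0.4593, -0.3073, 0.0402]
tool_rot: [-2.603, -1.755, 0.001]
contact_force: [-0.1, 0.8, 0.3]
opening: 0.0852
grip_force: 0.0
t: 5.42
tool_pos: [0.4601, -0.3088, 0.0417]
tool_rot: [2.605, 1.754, 0.001]
contact_force: [1.0, -0.6, 5.4]
opening: 0.0109
grip_force: 59.6
```

```bash
cat >> fit.py <<'E'
BOX=[.604,.0877,.0419]
def W(bx,bz,deg,H=.0365,dy=0,box=BOX):
    th=np.radians(deg);m=np.array([bx-.09*np.cos(th)+.005*np.sin(th),dy,.056+bz+.09*np.sin(th)+.005*np.cos(th)])
    m=m+np.array([np.sin(th),0,np.cos(th)])*H
    B=R.from_euler('z',box[2]);return B.apply(m)+[box[0],box[1],0],R0(box[2],th)
E
python3 - <<'E'
from fit import *
o=get_obs();p=o["tool_pos"]
rel([(p+[0,0,.2],R0(-.385)),W(.070,.15,33)]);print(W(.07,.15,33)[0])
E
```

```text
[-0.0001, 0.0003, -0.2] [0.1, 0.0, -0.0]
[0.4285, 0.0002, -0.2483] [32.6, -7.0, -23.8]
[0.62110714 0.08841721 0.28982234]
```

```bash
python3 -m crank '[{"offset":[0,0,-0.01],"twist":[0,0,0]},{"offset":[0,0,-0.05],"twist":[0,0,0]},{"offset":[0,0,-0.1],"twist":[0,0,0]},{"offset":[0,0,-0.15],"twist":[0,0,0]},{"offset":[0,0,-0.2],"twist":[0,0,0]},{"offset":[0.04,0,-0.24],"twist":[4,-1,-3]},{"offset":[0.09,0,-0.25],"twist":[8,-2,-6]},{"offset":[0.14,0,-0.25],"twist":[12,-3,-9]},{"offset":[0.19,0,-0.25],"twist":[16,-4,-12]},{"offset":[0.24,0,-0.25],"twist":[20,-4.5,-15]},{"offset":[0.29,0,-0.25],"twist":[24,-5,-18]},{"offset":[0.34,0,-0.25],"twist":[28,-6,-21]},{"offset":[0.38,0,-0.25],"twist":[31,-6.5,-23]},{"offset":[0.41,0,-0.249],"twist":[32.6,-7,-23.8]},{"offset":[0.4285,0.0002,-0.2483],"twist":[32.6,-7,-23.8]},{"offset":[0.4285,0.0002,-0.2483],"twist":[32.6,-7,-23.8]},{"offset":[0.4285,0.0002,-0.2483],"twist":[32.6,-7,-23.8]}]'
python3 - <<'E'
from fit import *
o=get_obs();print(o["q"]);rel([W(.07,.15,33)])
B=R.from_euler('z',BOX[2])
p=o["tool_pos"];r=R.from_rotvec(o["tool_rot"])
for cam in("top","side"):
    im=get_image(cam)[:,:,::-1].copy();sc=4
    # panel corners: tool frame: x=panel y, y=panel x, z=-normal
    cs=[r.apply([sy*.06,sx*.09,.0365+dz])+p for sx in(1,-1) for sy in(1,-1) for dz in(-.005,)]
    us=np.array([proj(cam,c) for c in cs]);lo=np.maximum(us.mean(0)-[60,50],0).astype(int)
    cr=cv2.convertScaleAbs(cv2.resize(im[lo[1]:lo[1]+110,lo[0]:lo[0]+125],None,fx=3.2,fy=3.2,interpolation=cv2.INTER_CUBIC),alpha=1.5)
    for u in us:cv2.circle(cr,tuple(int(k) for k in (u-lo+.5)*3.2),2,(0,0,255),-1)
    globals()[cam]=cr
cv2.imwrite("pics/held.png",np.hstack([top,side]))
E
```

```text
t: 7.55
tool_pos: [0.6206, 0.0877, 0.2896]
tool_rot: [-1.858, -1.936, 0.574]
contact_force: [0.1, 0.1, -1.6]
opening: 0.0114
grip_force: 59.1
[ 0.02520559  0.40251272  1.18600944 -0.00927149  2.13034249 -0.01807792]
[0.0007, 0.0003, -0.0005] [-0.1, -0.1, -0.0]
```

View pics/held.png

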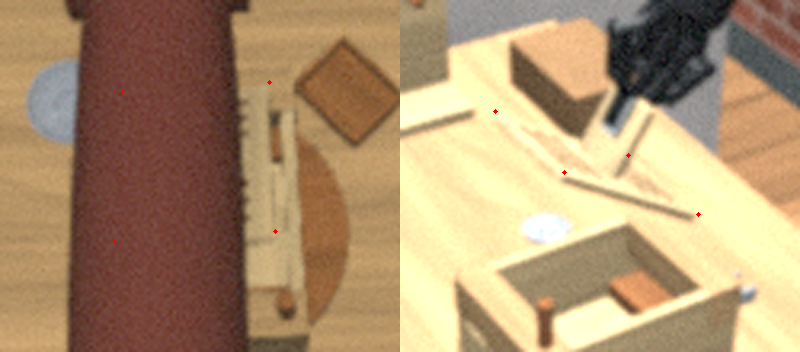

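The held panel matches the predicted corners to within about 1 px: in the side crop, (563,178) and (695,217). Now I'll work out the insertion.

```bash
python3 - <<'E'
from fit import *
b=W(.07,.15,33)
rel([W(.07,.014,33),W(.071,.008,33),W(.080,.007,28),W(.088,.006,24),W(.094,.005,19),W(.098,.004,15)],b)
E
```

```text
[0.0, 0.0741, 0.1141] [0.0, 0.0, 0.0]
[0.0, 0.0782, 0.1185] [0.0, 0.0, 0.0]
[0.0, 0.083, 0.1225] [-5.0, 0.0, 0.0]
[-0.0, 0.0881, 0.1256] [-9.0, 0.0, 0.0]
[0.0, 0.0917, 0.1315] [-14.0, 0.0, 0.0]
[0.0, 0.0946, 0.137] [-18.0, 0.0, 0.0]
```

Relative to the commanded pose, I'll go down first (B = 14 mm) and check the force.

```bash
python3 -m crank '[{"offset":[0,0.02,0.03],"twist":[0,0,0]},{"offset":[0,0.04,0.061],"twist":[0,0,0]},{"offset":[0,0.055,0.085],"twist":[0,0,0]},{"offset":[0,0.066,0.101],"twist":[0,0,0]},{"offset":[0,0.0741,0.1141],"twist":[0,0,0]},{"offset":[0,0.0782,0.1185],"twist":[0,0,0]},{"offset":[0,0.0782,0.1185],"twist":[0,0,0]},{"offset":[0,0.0782,0.1185],"twist":[0,0,0]}]'
python3 - <<'E'
from fit import *
b=W(.071,.008,33);rel([b])
rel([W(.080,.007,28),W(.088,.006,24),W(.094,.005,19),W(.098,.004,15)],b)
E
```

```text
t: 8.65
tool_pos: [0.6223, 0.0889, 0.1485]
tool_rot: [-1.858, -1.938, 0.573]
contact_force: [-0.6, 0.4, -1.2]
opening: 0.0109
grip_force: 59.0
[-0.0005, 0.0002, 0.0007] [0.0, -0.1, 0.0]
[0.0, 0.0048, 0.0039] [-5.0, 0.0, 0.0]
[-0.0, 0.01, 0.007] [-9.0, 0.0, 0.0]
[0.0, 0.0136, 0.013] [-14.0, 0.0, 0.0]
[0.0, 0.0164, 0.0185] [-18.0, 0.0, 0.0]
```

```bash
python3 -m crank '[{"offset":[0,0.0024,0.002],"twist":[-2.5,0,0]},{"offset":[0,0.0048,0.0039],"twist":[-5,0,0]},{"offset":[0,0.0075,0.0055],"twist":[-7,0,0]},{"offset":[0,0.01,0.007],"twist":[-9,0,0]},{"offset":[0,0.012,0.01],"twist":[-11.5,0,0]},{"offset":[0,0.0136,0.013],"twist":[-14,0,0]},{"offset":[0,0.015,0.0158],"twist":[-16,0,0]},{"offset":[0,0.0164,0.0185],"twist":[-18,0,0]},{"offset":[0,0.0164,0.0185],"twist":[-18,0,0]},{"offset":[0,0.0164,0.0185],"twist":[-18,0,0]}]'
python3 - <<'E'
from fit import *
b=W(.098,.004,15);rel([b])
rel([W(.1,.004,11),W(.102,.004,7),W(.103,.004,3),W(.104,.004,0)],b)
im=get_image("side")[:,:,::-1];im=cv2.resize(im[120:250,210:370],None,fx=4,fy=4,interpolation=cv2.INTER_CUBIC)
cv2.imwrite("pics/ins.png",cv2.convertScaleAbs(im,alpha=1.4))
E
```

```text
t: 9.9
tool_pos: [0.6256, 0.0891, 0.1236]
tool_rot: [-2.039, -2.126, 0.28]
contact_force: [-0.1, 0.4, -1.4]
opening: 0.0113
grip_force: 59.0
[-0.0005, 0.0002, 0.0002] [-0.1, -0.1, 0.0]
[-0.0, -0.0007, 0.0059] [-4.0, -0.0, 0.0]
[0.0, -0.001, 0.0119] [-8.0, 0.0, 0.0]
[0.0, -0.0018, 0.0183] [-12.0, 0.0, 0.0]
[0.0, -0.0019, 0.0232] [-15.0, 0.0, 0.0]
```

View pics/ins.png

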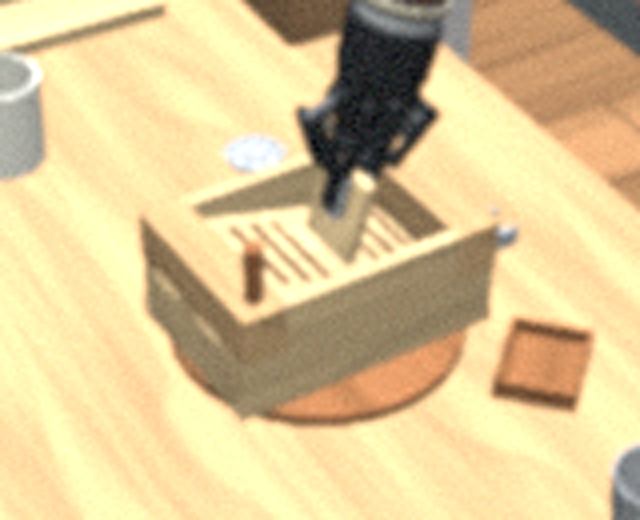

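The panel is in the box with its far end under the spout-side rail and no contact force. Next I'll lower the near end.

```bash
python3 -m crank '[{"offset":[0,-0.0004,0.003],"twist":[-2,0,0]},{"offset":[0,-0.0007,0.0059],"twist":[-4,0,0]},{"offset":[0,-0.0009,0.009],"twist":[-6,0,0]},{"offset":[0,-0.001,0.0119],"twist":[-8,0,0]},{"offset":[0,-0.0014,0.015],"twist":[-10,0,0]},{"offset":[0,-0.0018,0.0183],"twist":[-12,0,0]},{"offset":[0,-0.0018,0.021],"twist":[-13.7,0,0]},{"offset":[0,-0.0019,0.0232],"twist":[-15,0,0]},{"offset":[0,-0.0019,0.0232],"twist":[-15,0,0]},{"offset":[0,-0.0019,0.0232],"twist":[-15,0,0]}]'
python3 - <<'E'
from fit import *
b=W(.104,.004,0);rel([b])
rel([W(.09,.004,0),W(.09,.001,0),W(.09,0,0)],b)
E
```

```text
t: 11.2
tool_pos: [0.6176, 0.0887, 0.1012]
tool_rot: [-2.173, -2.266, 0.001]
contact_force: [-0.3, 0.3, -2.4]
opening: 0.0112
grip_force: 59.0
[-0.0005, 0.0003, -0.0003] [-0.1, -0.1, -0.0]
[-0.0, -0.014, 0.0] [0.0, 0.0, 0.0]
[-0.0, -0.014, 0.003] [0.0, 0.0, 0.0]
[-0.0, -0.014, 0.004] [0.0, 0.0, 0.0]
```

```bash
python3 -m crank '[{"offset":[0,-0.004,0],"twist":[0,0,0]},{"offset":[0,-0.009,0],"twist":[0,0,0]},{"offset":[0,-0.014,0],"twist":[0,0,0]},{"offset":[0,-0.014,0.001],"twist":[0,0,0]},{"offset":[0,-0.014,0.002],"twist":[0,0,0]},{"offset":[0,-0.014,0.003],"twist":[0,0,0]},{"offset":[0,-0.014,0.003],"twist":[0,0,0]},{"offset":[0,-0.014,0.003],"twist":[0,0,0]}]'
```

```text
t: 12.2
tool_pos: [0.6035, 0.0882, 0.098]
tool_rot: [-2.173, -2.266, 0.001]
contact_force: [0.4, -0.6, -2.1]
opening: 0.0111
grip_force: 59.0
```

```bash
python3 -m crank '[{"offset":[0,0,0.0005],"twist":[0,0,0]},{"offset":[0,0,0.001],"twist":[0,0,0]},{"offset":[0,0,0.001],"twist":[0,0,0]},{"offset":[0,0,0.001],"twist":[0,0,0]}]'
```

```text
t: 12.7
tool_pos: [0.6037, 0.0884, 0.0977]
tool_rot: [-2.173, -2.266, -0.0]
contact_force: [-4.3, 1.2, 4.3]
opening: 0.0113
grip_force: 59.9
```

```bash
python3 -m crank '[{"offset":[0,0,0],"twist":[0,0,0]},{"offset":[0,0,0],"twist":[0,0,0]},{"offset":[0,0,0],"twist":[0,0,0]},{"offset":[0,0,0],"twist":[0,0,0]},{"offset":[0,0,0],"twist":[0,0,0]},{"offset":[0,0,0],"twist":[0,0,0]}]' 0.6
python3 -m crank '[{"offset":[0,0,-0.02],"twist":[0,0,0]},{"offset":[0,0,-0.06],"twist":[0,0,0]},{"offset":[0,0,-0.11],"twist":[0,0,0]},{"offset":[0,0,-0.16],"twist":[0,0,0]},{"offset":[0,-0.06,-0.17],"twist":[0,0,0]},{"offset":[0,-0.12,-0.17],"twist":[0,0,0]},{"offset":[0,-0.17,-0.17],"twist":[0,0,0]},{"offset":[0,-0.17,-0.17],"twist":[0,0,0]},{"offset":[0,-0.17,-0.17],"twist":[0,0,0]}]'
python3 - <<'E'
from fit import *
a=get_image("top")[:,:,::-1];a=a[105:225,195:310];b=get_image("side")[:,:,::-1];b=b[135:255,225:355]
im=cv2.resize(np.hstack([a,b]),None,fx=3.25,fy=3.25,interpolation=cv2.INTER_CUBIC)
cv2.imwrite("pics/laid.png",cv2.convertScaleAbs(im,alpha=1.5))
E
```

```text
t: 13.45
tool_pos: [0.6035, 0.0882, 0.097]
tool_rot: [-2.173, -2.266, 0.001]
contact_force: [0.3, 0.2, -0.1]
opening: 0.0509
grip_force: 0.0
t: 14.58
tool_pos: [0.4345, 0.0809, 0.2689]
tool_rot: [2.175, 2.267, 0.003]
contact_force: [0.4, -0.2, 1.0]
opening: 0.0512
grip_force: 0.0
```

View pics/laid.png

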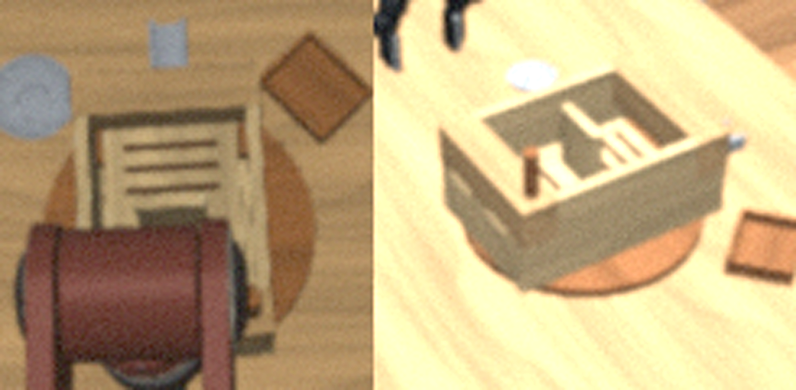

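The panel lies flat inside the box: slats level, tab upright, and both ends hidden under the rails. Next I'll plan the peg move.

```bash
cat >> fit.py <<'E'
def PG(phi,z):
    a=BOX[2]+phi;p=R.from_euler('z',a).apply([-.1,-.064,0])+[BOX[0],BOX[1],z]
    return p,R0(a+np.arctan2(-.1,.064))
E
python3 - <<'E'
from fit import *
rel([PG(0,.25),PG(0,.142)]);print(PG(0,0)[0],PG(.785,0)[0])
print()
rel([PG(.785*k/10,.142) for k in range(1,11)],PG(0,.142))
E
```

```text
[-0.0643, 0.0693, 0.0181] [-0.1, -0.0, 57.4]
[-0.0644, 0.0694, 0.1261] [-0.1, -0.0, 57.4]
[0.50676858 0.0195674  0.        ] [ 0.58337748 -0.02922182  0.        ]

[0.0004, 0.0093, 0.0] [0.0, 0.0, -4.5]
[0.0015, 0.0186, 0.0] [0.0, 0.0, -9.0]
[0.0033, 0.0277, 0.0] [0.0, 0.0, -13.5]
[0.0058, 0.0367, 0.0] [0.0, 0.0, -18.0]
[0.009, 0.0454, 0.0] [0.0, 0.0, -22.5]
[0.0129, 0.0539, 0.0] [0.0, 0.0, -27.0]
[0.0175, 0.062, 0.0] [0.0, 0.0, -31.5]
[0.0227, 0.0698, 0.0] [0.0, 0.0, -36.0]
[0.0284, 0.0771, 0.0] [0.0, 0.0, -40.5]
[0.0347, 0.0839, 0.0] [0.0, 0.0, -45.0]
```

```bash
python3 -m crank '[{"offset":[-0.015,0.015,0.005],"twist":[0,0,10]},{"offset":[-0.03,0.03,0.01],"twist":[0,0,20]},{"offset":[-0.045,0.045,0.015],"twist":[0,0,30]},{"offset":[-0.055,0.06,0.018],"twist":[0,0,40]},{"offset":[-0.064,0.069,0.018],"twist":[0,0,50]},{"offset":[-0.0643,0.0693,0.018],"twist":[0,0,57.4]},{"offset":[-0.0643,0.0693,0.018],"twist":[0,0,57.4]},{"offset":[-0.0643,0.0693,0.05],"twist":[0,0,57.4]},{"offset":[-0.0643,0.0693,0.09],"twist":[0,0,57.4]},{"offset":[-0.0643,0.0693,0.126],"twist":[0,0,57.4]},{"offset":[-0.0643,0.0693,0.126],"twist":[0,0,57.4]}]'
python3 -m crank '[{"offset":[0,0,0],"twist":[0,0,0]},{"offset":[0,0,0],"twist":[0,0,0]},{"offset":[0,0,0],"twist":[0,0,0]}]' 0.38 20
python3 - <<'E'
from fit import *
rel([PG(0,.142)])
im=get_image("side")[:,:,::-1];im=cv2.resize(im[110:240,220:360],None,fx=4,fy=4,interpolation=cv2.INTER_CUBIC)
cv2.imwrite("pics/peg.png",cv2.convertScaleAbs(im,alpha=1.4))
E
```

```text
t: 16.05
tool_pos: [0.5034, 0.02, 0.1376]
tool_rot: [-2.991, -0.946, 0.013]
contact_force: [1.0, 0.6, 0.7]
opening: 0.0514
grip_force: 0.0
t: 16.42
tool_pos: [0.5066, 0.0196, 0.1428]
tool_rot: [-2.996, -0.945, -0.002]
contact_force: [0.2, 0.0, 0.0]
opening: 0.0322
grip_force: 0.0
[0.0001, 0.0001, 0.0008] [0.0, -0.1, -0.0]
```

View pics/peg.png

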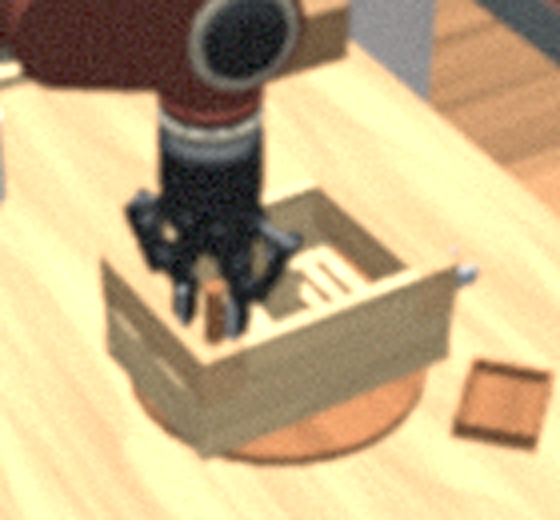

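The peg, at about (213,310), stands between the two fingers. Now I'll turn the stand along the arc.

```bash
python3 -m crank '[{"offset":[0.0002,0.0047,0],"twist":[0,0,-2.3]},{"offset":[0.0004,0.0093,0],"twist":[0,0,-4.5]},{"offset":[0.0009,0.014,0],"twist":[0,0,-6.8]},{"offset":[0.0015,0.0186,0],"twist":[0,0,-9]},{"offset":[0.0024,0.0232,0],"twist":[0,0,-11.3]},{"offset":[0.0033,0.0277,0],"twist":[0,0,-13.5]},{"offset":[0.0045,0.0322,0],"twist":[0,0,-15.8]},{"offset":[0.0058,0.0367,0],"twist":[0,0,-18]},{"offset":[0.0073,0.041,0],"twist":[0,0,-20.3]},{"offset":[0.009,0.0454,0],"twist":[0,0,-22.5]},{"offset":[0.011,0.0497,0],"twist":[0,0,-24.8]},{"offset":[0.0129,0.0539,0],"twist":[0,0,-27]},{"offset":[0.0152,0.058,0],"twist":[0,0,-29.3]},{"offset":[0.0175,0.062,0],"twist":[0,0,-31.5]},{"offset":[0.0227,0.0698,0],"twist":[0,0,-36]},{"offset":[0.0284,0.0771,0],"twist":[0,0,-40.5]},{"offset":[0.0347,0.0839,0],"twist":[0,0,-45]},{"offset":[0.0347,0.0839,0],"twist":[0,0,-45]},{"offset":[0.0347,0.0839,0],"twist":[0,0,-45]},{"offset":[0.0347,0.0839,0],"twist":[0,0,-45]}]'
python3 - <<'E'
from fit import *
rel([PG(.785,.142)])
E
```

```text
t: 18.98
tool_pos: [0.5819, -0.029, 0.141]
tool_rot: [-2.406, -2.017, 0.001]
contact_force: [0.8, -0.3, -0.7]
opening: 0.0324
grip_force: 0.0
[0.0001, 0.0015, -0.001] [-0.1, -0.0, -0.0]
```

Force is near zero, so the stand has clicked into place. I'll lift straight up, back off and look.

```bash
python3 -m crank '[{"offset":[0,0,-0.03],"twist":[0,0,0]},{"offset":[0,0,-0.08],"twist":[0,0,0]},{"offset":[0,0,-0.14],"twist":[0,0,0]},{"offset":[0.06,0,-0.18],"twist":[0,0,0]},{"offset":[0.1,-0.05,-0.2],"twist":[0,0,0]},{"offset":[0.1,-0.1,-0.2],"twist":[0,0,0]},{"offset":[0.1,-0.15,-0.2],"twist":[0,0,0]},{"offset":[0.1,-0.2,-0.2],"twist":[0,0,0]},{"offset":[0.1,-0.2,-0.2],"twist":[0,0,0]},{"offset":[0.1,-0.2,-0.2],"twist":[0,0,0]}]'
python3 - <<'E'
from fit import *
a=get_image("top")[:,:,::-1];a=a[95:225,185:315];b=get_image("side")[:,:,::-1];b=b[125:255,225:345]
im=cv2.resize(np.hstack([a,b]),None,fx=3.2,fy=3.2,interpolation=cv2.INTER_CUBIC)
cv2.imwrite("pics/end.png",cv2.convertScaleAbs(im,alpha=1.5))
E
```

```text
t: 20.23
tool_pos: [0.403, 0.1039, 0.3416]
tool_rot: [-2.406, -2.018, -0.0]
contact_force: [-0.6, -0.8, -0.0]
opening: 0.0323
grip_force: 0.0
```

View pics/end.png

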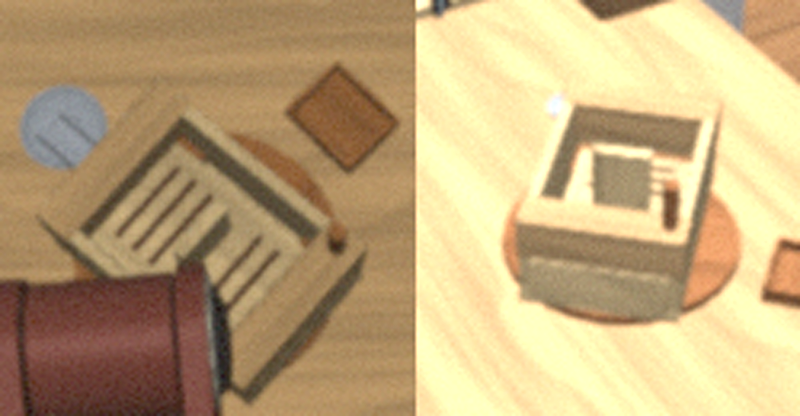

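```bash
python3 - <<'E'
from fit import *
B=R.from_euler('z',BOX[2]+.785)
def u(x,y,z):return np.round((proj("top",B.apply([x,y,0])+[BOX[0],BOX[1],z])-[185,95]+.5)*3.2)
print("tab top ends",[u(x,y,.138) for x in(-.006,.006) for y in(.03,-.03)])
print("tab base near face ends",[u(-.006,y,.066) for y in(.03,-.03)])
print("rail inner far, near",[u(x,y,.13) for x in(.08,-.08) for y in(.068,-.068)])
print("spout",u(.195,0,.05))
E
```

```text
tab top ends [array([182., 256.]), array([229., 205.]), array([171., 247.]), array([218., 196.])]
tab base near face ends [array([188., 276.]), array([233., 227.])]
rail inner far, near [array([ 79., 226.]), array([185., 113.]), array([216., 347.]), array([323., 231.])]
spout [ 51. 116.]
```

```bash
python3 -c "
from station import *
print(finish_job())"
```

```text
the job is handed in; nothing more can be done
None
```

I laid the panel flat under both rails and let go, then turned the stand one click so the spout sits over the large dish. I handed the job in at about 20 s but got no verdict back; my last camera check put the panel within a few millimetres of midway.

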